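Clear the board and fold open the spice cupboard

ROBOT

A 6-joint arm with a two-finger parallel gripper is mounted at the origin on the work surface. World frame = base frame: x ahead of the robot, y to its left, z up, the work surface at z = 0. Lengths are in m, angles in rad, forces in N, time in s.
With the tool pointing down it reaches from about 0.275 to 0.85 m from the base axis. Payload 19 kg.
Tool frame: the origin (TCP) lies on the centre line of the jaws, within the pads' length; the fingertips stand ctrl.tips_ahead ahead of it and the grasp point (between the pads) lies 11 mm behind it (ctrl.tips_ahead is the distance from the TCP to the fingertips, in m); y points along the fingers, z is the direction in which the jaws open and shut, and the axes are right-handed (so a half turn about y gives the same grasp; the last joint's range is limited). The gripper opens to 85 mm and grips with 20 to 120 N. Pads are 22 mm wide; open, the fingers measure 114 mm over their backs; the gripper's body (76 mm by 85 mm) begins 54 mm behind the grasp point. The pads swing forward as they close: fully open they stand 13 mm farther back than shut.
Start: joints at [-1.429, 0.15, 1.437, -0, 1.554, -0.134], TCP at [0.157, -0.553, 0.239] pointing down, gripper open.
Joint ranges: [-2.8, 2.8], [-0.68, 2.1], [0.12, 2.68], [-1.39, 4.53], [0.16, 2.79], [-2.81, 2.81]. Speed limits (rad/s): [1.89, 1.89, 2.22, 3.01, 3.01, 3.01].

INTERFACE

Orientations are given as a 3x3 rotation matrix whose columns are the frame's x, y, z axes.
In Python, from plant import monitor, vision, ctrl gives the robot as it stands. The module is installed in compiled form; this text tells all that it offers.
- The arm moves only by the tool step_arm, never from a script. Its argument "deltas" is a list of rows, each an object with "grip": the opening, from -1 (shut) to 1 (fully open); "slide": the shift along the tool's x, y, z in cm, a list of three; "twist": the turn, a rotation vector about the tool's x, y, z in degrees, a list of three. A call has 1 to 8 rows; each row is the pose to reach, as a shift and turn from the pose commanded when the call began, along the tool's axes at that moment; what a row does not reach only later rows make up. A row lasts 1/10 s, in which the tool goes at most 50 mm and 8.59 degrees, less where a joint would pass 70% of its speed; a pose out of reach is approached as far as the arm can. A call with a gripper value outside its range is refused whole. The fingers move at their own pace and stop on an object; "newtons" is the grip in N (left out, the last holds). Time passes only in rows, so rows that repeat a pose let the fingers close. It gives the time, the measured TCP pose, the force and the opening at its end, in the units of the state.
- monitor.state(): the state, without advancing time (a new reading comes with each control period).
- vision.grab_frame(name): name is "scene" or "top" or "wrist"; returns a dict with "pixels" (384x512x3 uint8, blue, green, red), "fx", "fy", "cx", "cy" (pixels), "R" (3x3) and "t" (3): a world point X has camera coordinates R X + t. Camera axes: x right, y down, z forward; pixel columns grow to the right and rows downward; lengths in m; the calibration is good to about 2 mm. A picture is of the moment at which its call begins. There is no depth.
- ctrl.sign_off(): hands the job in, once; it reports no verdict.
Trained networks look in the newest picture that a camera, given by its name, has taken for a name from the list of things; names that differ only in an ending like _2 or _b are one class to them, and where a whole thing is asked for, a point or a joint stands for the part that bears it (a point fixed in the world has none). Each returns a list of dicts, best first, with "p" (0 to 1); they miss things now and then, are a little off and sometimes report something else, mostly with a low value. They report only what shows in the picture. A call takes as long as a camera call. They do not tell look-alikes from the thing itself.
- vision.boxes_of(camera, label): "position" ([x, y, z] in m, in the coordinates of the camera as it stood for that picture, good to about 4 mm: the middle of the surface that is visible of it).
- vision.landmark_of(camera, label): "position" ([x, y, z] in m, in the coordinates of the camera as it stood for that picture, good to about 4 mm: a listed point, or the origin of a listed thing).
The state is a dict: "clock": time; "qpos": joint angles; "joint_velocities": joint speeds; "tau": joint torques, N m; "tool_pos": TCP position; "tool_rot": TCP orientation; "contact_force": force on the tool from outside, world axes, zero at the start; "moment": the same for the moment, N m; "width": finger opening in m.
Only numpy, scipy, OpenCV 4.12 (cv2) and the standard library are available. Lean on these libraries where they do the work, as an engineer would, in place of code of your own. Each camera call takes 0.05 s, during which the arm holds its last target.

TASK

The pastry board is in the way of the spice cupboard's folding door: with the door still shut, press gently on top of the board and drag it straight back, flat and roughly square, until about 15 cm (12 to 20) of bare table lies between it and the shut door. Then pull the door by its bar handle until both panels are folded fully open, without the door or cupboard touching the board, and let go. Leave everything else on the table where it stands.

Things in the scene. Friction and masses are not known exactly. Their poses are not given: they have to be found in the camera images.
- cupboard: White tabletop spice cupboard, 150 deep (x) x 260 wide (y) x 192 mm high, fixed; origin at the centre of its underside, -x points out of its front. The front is a bifold door of two brown panels, each 118 wide x 170 high x 12 mm thick, lower edge 10 mm over the table; shut, their outer faces lie at x = -0.089. The fold is at y = 0 and comes out up to 107 mm in front of the shut face.
- door (a joint): Angle of panel 1 (the +y one) about its upright hinge on the cupboard: 0 shut, 1.40 stop (fully open). Opening turns it clockwise from above: at angle a it points from hinge to fold along (-sin a, -cos a) in the cupboard frame. Panel 2, hinged to it, folds by itself, its free edge in a track. Needs about 4 N at the handle; stays where left. Starts 0 to 0.05 rad ajar.
- door_hinge (a point): Point on panel 1's hinge axis, at x = -0.077, y = +0.118 in the cupboard frame, 160 mm over the table (handle height). Its axes turn with panel 1: x from outer face inwards, y from the fold towards the hinge, z up.
- door_handle (a point): Centre of the dark steel handle on panel 1: level bar 11 mm thick, 100 mm long, parallel to the panel on two 9 mm studs 42 mm either side of its centre. Bar axis 42 mm in front of the outer face (a finger fits down behind it: 36 mm gap), 66 mm from the hinge along the panel and 54 mm in front of the hinge axis, 160 mm over the table, 20 mm below the panel's top. Axes as door_hinge.
- board: Wooden pastry board, dark ribbed rubber top, felt feet, 140 (x) x 200 (y) x 18 mm, 0.25 to 0.5 kg, loose; origin at the centre of its underside, x about parallel to the cupboard's. Starts 14 to 28 mm from the shut door, which would strike it. The handle overhangs it: press on the half away from the cupboard. Pressed with 10 to 20 N it follows a steady stroke; lighter touches or tiny steps slip.
- board_top (a point): Centre of the board's top face, 18 mm over the table.
- turntable: Bystander: blue plastic turntable, 210 mm across, 26 mm high, fixed; origin at the centre of its underside.
- jar: Bystander: amber glass spice jar with steel screw lid, 48 mm across, 85 mm high, on the turntable; origin at the centre of its underside.
- pin: Bystander: short beech rolling pin, 240 mm long along its x axis, 48 mm thick; origin under its middle.
- saucer0: Bystander: lowest (cream) of three stacked melamine saucers, each 132 mm across and 12 mm high; origin at the centre of its underside.
- saucer1: Bystander: middle (pale green) saucer.
- saucer2: Bystander: top (orange) saucer.
- spoon_rest: Bystander: steel spoon rest, 160 x 75 x 16 mm; origin under the middle of its dish.
- mug: Bystander: blue ceramic mug, 76 mm across, 85 mm high; origin at the centre of its underside.
Not all that is in view belongs to the job. Of the things that look like the board, the larger one is meant.

How it is judged:
On the way, in this order (a step that is already met when the one before it is completed fails the run):
1. the board has been dragged back clear of the door while the door is still shut (x of board in the frame of cupboard below -0.279 m and value of joint door below 0.12 rad), for 0.2 s.
2. the door is folded fully open (value of joint door above 1.25 rad), for 0.2 s.
At the end, for the whole second after the job is handed in: Door at 1.25 rad or more and at rest; board flat and still on the table, its far edge 120 to 200 mm in front of the shut door's face, its centre within 60 mm of the cupboard's middle line, turned under 0.3 rad from square; nothing held (value of joint door above 1.25 rad and velocity of joint door below 0.05 rad/s and x of board in the frame of cupboard between -0.359 and -0.279 m and y of board in the frame of cupboard between -0.06 and 0.06 m and angle between the x axis of board and the x axis of cupboard, either way round below 0.3 rad and angle between board's own z axis and vertical below 0.05 rad and height (world z) of board below 0.005 m and linear speed of board below 0.02 m/s); the robot touches nothing.
It fails at once if the cupboard or its door strikes the board (contact force between cupboard and board above 1 N).
It fails at once if the board is pressed harder than 70 N (contact force between the fingers and board above 70 N).
It fails at once if the board is tipped up (angle between board's own z axis and vertical above 0.2 rad).
It fails at once if a bystander is shifted by more than 40 mm (distance of any of jar, pin, saucer0, saucer1, saucer2, spoon_rest, mug from where it was at the start of the episode above 0.04 m).
It also fails if it takes over 59 s, if anything falls off the work surface, if the arm or the gripper's body presses on something with over 40 N, if the wrist force passes 120 N, or if a joint passes its speed limit or range.

## Working session

There is one attempt and no reset: what is moved stays moved. The work goes in short steps, Python scripts to look and compute and a tool call to move; the robot and the scene stay as the last step left them, time stands still between calls to the robot, and variables do not carry over. Pictures are saved under pics/ and viewed, and the job is handed in when it is done.

Besides the shell and the picture viewer there is one more tool, called as a command line: name --argument value ..., lists and objects as JSON in quotes. step_arm: Moves the arm, as the interface text tells. Its arguments: {"type":"object","properties":{"deltas":{"type":"array"},"newtons":{"type":"number"}},"required":["deltas"]}

```bash
mkdir -p pics
cat > h.py <<'E'
import numpy as np, cv2
from plant import monitor, vision, ctrl
def shot(cam,fn):
    f=vision.grab_frame(cam); cv2.imwrite('pics/'+fn,f['pixels']); return f
def w(f,p): return np.array(f['R']).T@(np.array(p)-np.array(f['t']))
E
python3 - <<'E'
from h import *
np.set_printoptions(precision=4,suppress=True)
s=monitor.state(); print(s['clock'],s['tool_pos'],s['tool_rot'],s['width'],ctrl.tips_ahead,s['contact_force'])
for c in ['top','scene']:
    f=shot(c,c+'1.png')
    for l in ['cupboard','door_hinge','door_handle','board','board_top']:
        for d in vision.landmark_of(c,l)[:3]: print(c,l,round(d['p'],2),w(f,d['position']))
print(monitor.state()['clock'])
E
```

```text
0.0 [ 0.1565 -0.5531  0.2387] [[-0.9622 -0.0001  0.2723]
 [-0.2723  0.0012 -0.9622]
 [-0.0002 -1.     -0.0011]] 0.08554962799654806 0.008 [1.0641 0.7487 0.0913]
top door_hinge 0.65 [0.7208 0.0021 0.1626]
top door_handle 0.71 [ 0.6317 -0.1435 -0.0019]
top door_handle 0.7 [ 0.6771 -0.0721  0.1587]
top board 0.95 [ 0.5016  0.0786 -0.0004]
top board 0.91 [ 0.6311 -0.1434 -0.0013]
top board_top 0.67 [ 0.6337 -0.1425  0.0166]
top board_top 0.58 [0.495  0.0762 0.0138]
top board_top 0.45 [ 0.703   0.3184 -0.0011]
scene cupboard 0.96 [ 0.811  -0.1092  0.0008]
scene door_hinge 0.62 [ 0.6942  0.3124 -0.0027]
scene door_hinge 0.51 [ 0.7189 -0.001   0.1582]
scene door_handle 0.75 [ 0.6747 -0.0754  0.1618]
scene board 0.7 [0.4926 0.0777 0.0025]
scene board 0.15 [0.4462 0.3865 0.0011]
scene board_top 0.82 [0.4939 0.0746 0.0154]
0.6
```

View pics/top1.png

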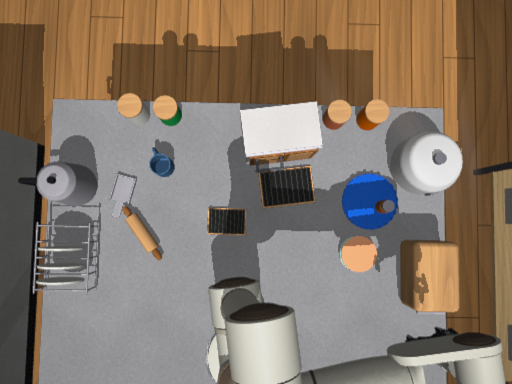

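View pics/scene1.png

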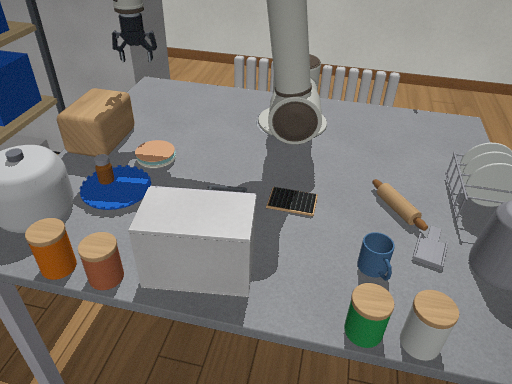

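The top view shows the larger board at px (286,186), in front of the cupboard at (281,130). The small look-alike is at (227,221). I'll measure the yaw of the cupboard and the board next.

Run:
```python
from h import *
np.set_printoptions(precision=4,suppress=True)
f=shot('top','top2.png'); im=f['pixels']
c=im[90:250,190:410]; cv2.imwrite('pics/top2c.png',cv2.resize(c,None,fx=3.6,fy=3.6,interpolation=cv2.INTER_CUBIC))
R=np.array(f['R']);t=np.array(f['t'])
def ray(u,v,z):
    d=R.T@np.array([(u-f['cx'])/f['fx'],(v-f['cy'])/f['fy'],1]); o=-R.T@t
    return o+d*(z-o[2])/d[2]
# white top of cupboard
hsv=cv2.cvtColor(im,cv2.COLOR_BGR2HSV)
m=((hsv[...,1]<25)&(hsv[...,2]>200)).astype(np.uint8); mm=np.zeros_like(m); mm[95:165,232:328]=m[95:165,232:328]
r=cv2.minAreaRect(np.argwhere(mm)[:,::-1].astype(np.float32)); P=np.array([ray(*p,0.192)for p in cv2.boxPoints(r)]); print('cup top',P,P.mean(0))
# board: brown rim+dark
m=((hsv[...,1]>90)|(hsv[...,2]<45)).astype(np.uint8); mm=np.zeros_like(m); mm[165:212,252:322]=m[165:212,252:322]
r=cv2.minAreaRect(np.argwhere(mm)[:,::-1].astype(np.float32)); print(cv2.boxPoints(r)); P=np.array([ray(*p,0.018)for p in cv2.boxPoints(r)]); print('board',P,P.mean(0))
for l in ['turntable','saucer0','cupboard']:
  for d in vision.landmark_of('top',l)[:2]: print(l,d['p'],w(f,d['position']))
```

```text
cup top [[ 0.8684  0.0328  0.192 ]
 [ 0.9057 -0.2249  0.192 ]
 [ 0.7493 -0.2446  0.192 ]
 [ 0.7131  0.0115  0.192 ]] [ 0.8091 -0.1063  0.192 ]
[[258.0118 171.3009]
 [310.4194 165.207 ]
 [314.6617 201.6905]
 [262.254  207.7844]]
board [[ 0.6853 -0.0357  0.018 ]
 [ 0.7126 -0.2325  0.018 ]
 [ 0.5755 -0.2498  0.018 ]
 [ 0.5489 -0.0541  0.018 ]] [ 0.6305 -0.143   0.018 ]
turntable 0.75 [ 0.5828 -0.4575  0.0004]
saucer0 0.85 [ 0.39   -0.4095  0.0264]
saucer0 0.63 [ 0.6106  0.4664 -0.0032]
```

View pics/top2c.png

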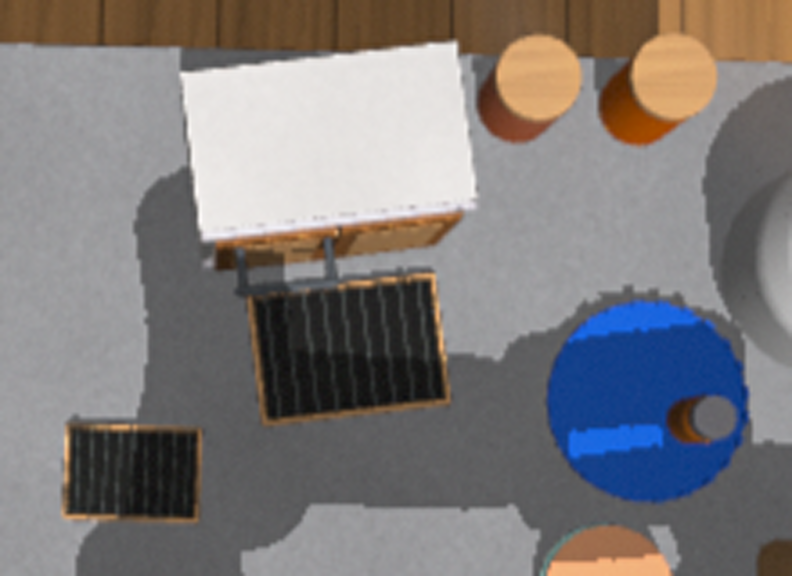

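step_arm --deltas '[{"grip": -1, "slide": [-4.5, 0, -2.2], "twist": [0, -8, 0]}, {"grip": -1, "slide": [-9, 0, -4.5], "twist": [0, -16, 0]}, {"grip": -1, "slide": [-13.4, 0, -6.7], "twist": [0, -24, 0]}, {"grip": -1, "slide": [-17.8, 0, -9], "twist": [0, -32, 0]}, {"grip": -1, "slide": [-22.2, 0, -11.2], "twist": [0, -40, 0]}, {"grip": -1, "slide": [-26.7, 0, -13.5], "twist": [0, -48, 0]}, {"grip": -1, "slide": [-31, 0, -15.7], "twist": [0, -56, 0]}, {"grip": -1, "slide": [-35.5, 0, -18], "twist": [0, -64, 0]}]' --newtons 40

```text
clock: 1.6
tool_pos: [0.4499, -0.2821, 0.2396]
tool_rot: [[-0.172, 0.0, 0.985], [-0.985, -0.0, -0.172], [0.0, -1.0, 0.0]]
contact_force: [0.3, -1.2, 0.3]
width: 0.0002
```

```bash
cat >> h.py <<'E'
YAW=np.radians(7.5); C=np.array([0.810,-0.107])
def cup2w(p): 
    c,s=np.cos(YAW),np.sin(YAW); return C+np.array([[c,-s],[s,c]])@np.array(p)
def to(xyz,az,s=None):
    """slide(cm), twist(deg) to reach tcp xyz pointing down with tool z azimuth az(deg)"""
    from scipy.spatial.transform import Rotation as Ro
    s=s or monitor.state(); R=np.array(s['tool_rot']); p=np.array(s['tool_pos'])
    a=np.radians(az); z=np.array([np.cos(a),np.sin(a),0]); y=np.array([0,0,-1.]); x=np.cross(y,z)
    T=np.stack([x,y,z],1)
    return (R.T@(np.array(xyz)-p)*100).round(2), np.degrees(Ro.from_matrix(R.T@T).as_rotvec()).round(1)
E
python3 - <<'E'
from h import *
s=monitor.state(); print(s['clock'],s['tool_pos'],s['qpos'],s['width'])
print(to([.597,-.1475,.10],97.5))
E
```

```text
1.6 [ 0.44989126 -0.28210882  0.23955702] [-7.05214198e-01  5.81435537e-02  1.53839959e+00 -9.05067718e-08
  1.54451704e+00 -5.32859899e-01] 0.0001853131586775349
(array([-15.79,  13.96,  12.18]), array([  -0. , -107.4,    0. ]))
```

step_arm --deltas '[{"grip": -1, "slide": [-2.6, 0, 2], "twist": [0, -8, 0]}, {"grip": -1, "slide": [-5.2, 0, 4], "twist": [0, -16, 0]}, {"grip": -1, "slide": [-7.9, 1, 6.1], "twist": [0, -24, 0]}, {"grip": -1, "slide": [-10.5, 2.5, 8.1], "twist": [0, -32, 0]}, {"grip": -1, "slide": [-13, 4, 10.1], "twist": [0, -40, 0]}, {"grip": -1, "slide": [-15.8, 6, 12.2], "twist": [0, -48, 0]}, {"grip": -1, "slide": [-15.8, 8, 12.2], "twist": [0, -56, 0]}, {"grip": -1, "slide": [-15.8, 10, 12.2], "twist": [0, -64, 0]}]'

```text
clock: 2.4
tool_pos: [0.5973, -0.1489, 0.1381]
tool_rot: [[0.811, -0.0, 0.585], [-0.585, 0.0, 0.811], [-0.0, -1.0, -0.0]]
contact_force: [0.9, -1.2, -0.3]
width: 0.0003
```

Run:
```python
from h import *
print(to([.597,-.1475,.04],97.5))
```

```text
(array([-0.1 ,  9.81,  0.09]), array([ -0. , -43.3,  -0. ]))
```

step_arm --deltas '[{"grip": -1, "slide": [-0.1, 2, 0.1], "twist": [0, -8, 0]}, {"grip": -1, "slide": [-0.1, 4, 0.1], "twist": [0, -16, 0]}, {"grip": -1, "slide": [-0.1, 6, 0.1], "twist": [0, -24, 0]}, {"grip": -1, "slide": [-0.1, 8, 0.1], "twist": [0, -32, 0]}, {"grip": -1, "slide": [-0.1, 9.4, 0.1], "twist": [0, -40, 0]}, {"grip": -1, "slide": [-0.1, 10.3, 0.1], "twist": [0, -43.3, 0]}, {"grip": -1, "slide": [-0.1, 10.3, 0.1], "twist": [0, -43.3, 0]}]'

```text
clock: 3.1
tool_pos: [0.5959, -0.1482, 0.035]
tool_rot: [[0.992, -0.002, -0.125], [0.125, 0.001, 0.992], [-0.002, -1.0, 0.001]]
contact_force: [0.1, -0.0, 0.5]
width: 0.0004
```

Run:
```python
from h import *
s=monitor.state(); print(s['tool_pos'],s['contact_force'],s['tool_rot'])
f=shot('wrist','w1.png'); shot('scene','s2.png'); shot('top','t3.png')
```

```text
[ 0.59592325 -0.14821148  0.03497098] [ 0.14413576 -0.04124996  0.47865153] [[ 9.92207962e-01 -2.05978561e-03 -1.24575752e-01]
 [ 1.24577746e-01  8.69120540e-04  9.92209469e-01]
 [-1.93546744e-03 -9.99997501e-01  1.11895177e-03]]
```

View pics/w1.png

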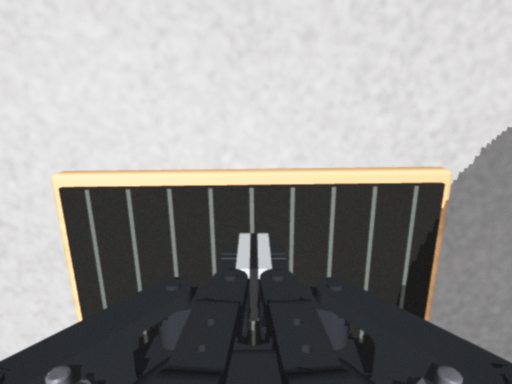

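View pics/s2.png

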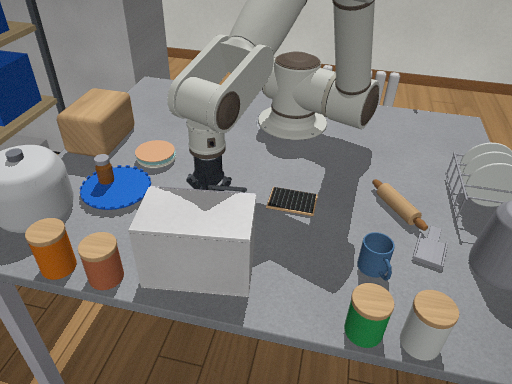

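The wrist view shows the board's near edge level, spanning columns 57 to 450, with the fingers over its middle at column 254. The alignment is good, so I'll lower onto it.

step_arm --deltas '[{"grip": -1, "slide": [0, 0.5, 0], "twist": [0, 0, 0]}, {"grip": -1, "slide": [0, 0.8, 0], "twist": [0, 0, 0]}, {"grip": -1, "slide": [0, 0.9, 0], "twist": [0, 0, 0]}, {"grip": -1, "slide": [0, 0.9, 0], "twist": [0, 0, 0]}]'

```text
clock: 3.65
tool_pos: [0.5965, -0.1484, 0.0272]
tool_rot: [[0.992, -0.0, -0.123], [0.123, 0.0, 0.992], [-0.0, -1.0, 0.0]]
contact_force: [-0.2, 0.2, 0.5]
width: 0.0004
```

step_arm --deltas '[{"grip": -1, "slide": [0, 0.1, 0], "twist": [0, 0, 0]}, {"grip": -1, "slide": [0, 0.1, 0], "twist": [0, 0, 0]}]'

```text
clock: 3.85
tool_pos: [0.5966, -0.1484, 0.0263]
tool_rot: [[0.992, -0.0, -0.124], [0.124, 0.0, 0.992], [-0.0, -1.0, 0.0]]
contact_force: [0.7, -0.1, -0.5]
width: 0.0
```

step_arm --deltas '[{"grip": -1, "slide": [0, 0.1, 0], "twist": [0, 0, 0]}, {"grip": -1, "slide": [0, 0.1, 0], "twist": [0, 0, 0]}]'

```text
clock: 4.05
tool_pos: [0.5967, -0.1485, 0.026]
tool_rot: [[0.992, 0.0, -0.124], [0.124, -0.0, 0.992], [0.0, -1.0, -0.0]]
contact_force: [-4.3, 0.6, 8.9]
width: 0.0
```

step_arm --deltas '[{"grip": -1, "slide": [0, 0.05, 0], "twist": [0, 0, 0]}, {"grip": -1, "slide": [0, 0.05, 0], "twist": [0, 0, 0]}]'

```text
clock: 4.25
tool_pos: [0.5967, -0.1485, 0.026]
tool_rot: [[0.992, 0.001, -0.124], [0.124, -0.0, 0.992], [0.001, -1.0, -0.0]]
contact_force: [-6.4, 2.9, 15.4]
width: 0.0
```

step_arm --deltas '[{"grip": -1, "slide": [-0.8, 0, 0], "twist": [0, 0, 0]}, {"grip": -1, "slide": [-1.8, 0, 0], "twist": [0, 0, 0]}, {"grip": -1, "slide": [-2.8, 0, 0], "twist": [0, 0, 0]}, {"grip": -1, "slide": [-3.8, 0, 0], "twist": [0, 0, 0]}, {"grip": -1, "slide": [-4.8, 0, 0], "twist": [0, 0, 0]}, {"grip": -1, "slide": [-5.8, 0, 0], "twist": [0, 0, 0]}, {"grip": -1, "slide": [-6.8, 0, 0], "twist": [0, 0, 0]}]'

```text
clock: 4.95
tool_pos: [0.5301, -0.1572, 0.026]
tool_rot: [[0.992, 0.003, -0.124], [0.124, -0.001, 0.992], [0.003, -1.0, -0.001]]
contact_force: [5.5, 0.7, 8.6]
width: 0.0001
```

```bash
cat >> h.py <<'E'
def board(fn):
    f=shot('top',fn)
    out=[]
    for l in ['board','board_top']:
        for d in vision.landmark_of('top',l)[:3]:
            p=w(f,d['position']); c,s=np.cos(YAW),np.sin(YAW)
            q=np.array([[c,s],[-s,c]])@(p[:2]-C); print(l,round(d['p'],2),p.round(3),'cup',q.round(3))
    return f
E
python3 - <<'E'
from h import *
board('t4.png'); shot('wrist','w4.png'); print(monitor.state()['contact_force'])
E
```

```text
board 0.98 [ 0.566 -0.152 -0.002] cup [-0.248 -0.013]
board 0.86 [ 0.499  0.078 -0.002] cup [-0.284  0.224]
board_top 0.93 [ 0.566 -0.151  0.017] cup [-0.247 -0.012]
[-9.51981767 -1.53628623 17.17992523]
```

View pics/w4.png

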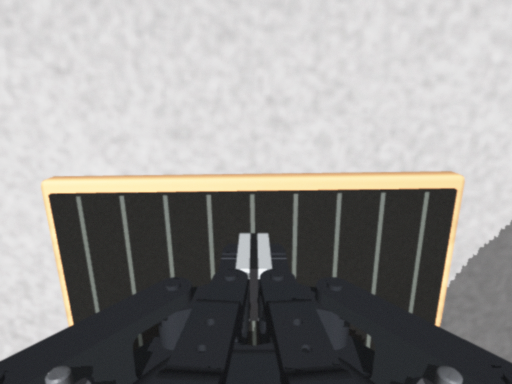

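The board followed the fingers with no slip: x in the cupboard frame is -0.248 and it is still square. I'll drag the remaining 7 cm.

step_arm --deltas '[{"grip": -1, "slide": [-0.8, 0, 0], "twist": [0, 0, 0]}, {"grip": -1, "slide": [-1.8, 0, 0], "twist": [0, 0, 0]}, {"grip": -1, "slide": [-2.8, 0, 0], "twist": [0, 0, 0]}, {"grip": -1, "slide": [-3.8, 0, 0], "twist": [0, 0, 0]}, {"grip": -1, "slide": [-4.8, 0, 0], "twist": [0, 0, 0]}, {"grip": -1, "slide": [-5.8, 0, 0], "twist": [0, 0, 0]}, {"grip": -1, "slide": [-6.8, 0, 0], "twist": [0, 0, 0]}, {"grip": -1, "slide": [-6.8, 0, 0], "twist": [0, 0, 0]}]'

```text
clock: 5.95
tool_pos: [0.4616, -0.1658, 0.026]
tool_rot: [[0.992, 0.002, -0.123], [0.123, -0.001, 0.992], [0.002, -1.0, -0.001]]
contact_force: [-6.4, -1.3, 15.9]
width: 0.0002
```

step_arm --deltas '[{"grip": -1, "slide": [0, -1, 0], "twist": [0, 0, 0]}, {"grip": -1, "slide": [0, -4, 0], "twist": [0, 0, 0]}, {"grip": -1, "slide": [0, -8, 0], "twist": [0, 0, 0]}, {"grip": -1, "slide": [0, -12, 0], "twist": [0, 0, 0]}, {"grip": -1, "slide": [0, -16, 0], "twist": [0, 0, 0]}, {"grip": -1, "slide": [0, -20, 0], "twist": [0, 0, 0]}, {"grip": -1, "slide": [0, -20, 0], "twist": [0, 0, 0]}]'

```text
clock: 6.65
tool_pos: [0.463, -0.1659, 0.2306]
tool_rot: [[0.992, 0.007, -0.124], [0.124, -0.004, 0.992], [0.007, -1.0, -0.005]]
contact_force: [0.2, 0.1, -0.4]
width: -0.0003
```

Run:
```python
from h import *
f=board('t5.png')
for c in ['top','wrist']:
  if c=='wrist': f=shot('wrist','w5.png')
  for l in ['door_hinge','door_handle','cupboard']:
    for d in vision.landmark_of(c,l)[:3]: print(c,l,d['p'],w(f,d['position']))
s=monitor.state(); print(s['clock'],s['tool_pos'],s['contact_force'])
# finger waypoints: offset d in hinge frame (x), at angle a
H=cup2w([-.077,.118]); print('H',H)
for a,dx in [(0,-.032),(.1,-.038),(.3,-.040),(.6,-.04),(.9,-.04),(1.2,-.04),(1.4,-.04),(1.45,-.04)]:
    px=np.array([np.cos(a),-np.sin(a)]); py=np.array([np.sin(a),np.cos(a)])
    q=np.array([-.077,.118])+dx*px-.066*py
    W=cup2w(q); az=97.5-np.degrees(a)
    print(a,W.round(4),round(az,1),*to([*W,.155],az,s))
```

```text
board 0.9 [ 0.497  0.077 -0.001] cup [-0.286  0.223]
board 0.88 [ 0.499 -0.161 -0.002] cup [-0.315 -0.013]
board_top 0.88 [ 0.498 -0.159  0.02 ] cup [-0.316 -0.011]
board_top 0.74 [0.497 0.076 0.013] cup [-0.287  0.222]
top door_hinge 0.59 [0.71886199 0.00373478 0.15843654]
top door_handle 0.59 [ 0.442108    0.38895506 -0.00371606]
7.15 [ 0.46149615 -0.16521039  0.22433315] [0.24887112 0.51271585 0.66466369]
H [ 7.18256655e-01 -6.00231588e-05]
0 [ 0.6951 -0.0697] 97.5 [24.37  6.92  6.59] [-0.  -0.4 -0. ]
0.1 [ 0.6823 -0.0672] 91.8 [23.13  6.92  6.99] [-0.   5.3 -0. ]
0.3 [ 0.6677 -0.0584] 80.3 [21.79  6.92  8.05] [-0.  16.8 -0. ]
0.6 [ 0.6527 -0.0408] 63.1 [20.52  6.93  9.97] [-0. 34. -0.]
0.9 [ 0.6436 -0.0197] 45.9 [19.88  6.93 12.19] [-0.  51.2 -0.1]
1.2 [0.6412 0.0033] 28.7 [19.92  6.93 14.49] [-0.  68.4 -0.1]
1.4 [0.6434 0.0185] 17.3 [20.32  6.93 15.98] [-0.  79.8 -0.1]
1.45 [0.6444 0.0222] 14.4 [20.47  6.93 16.34] [ 0.  82.7 -0.1]
```

View pics/t5.png

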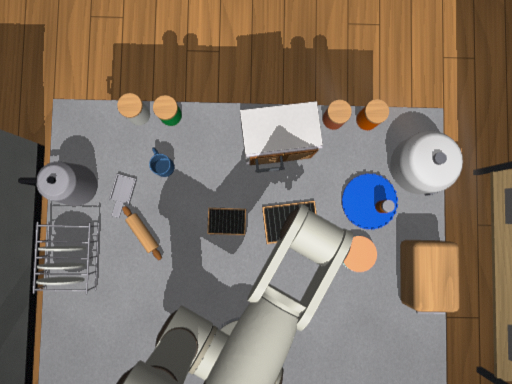

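View pics/w5.png

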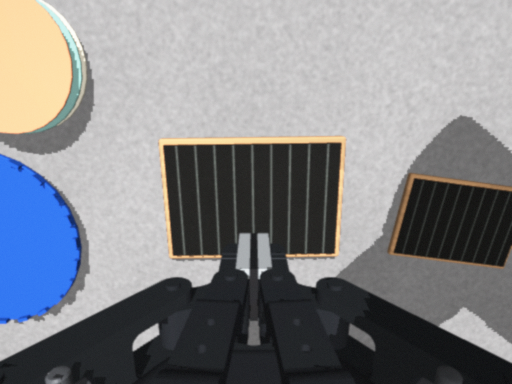

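Run:
```python
from h import *
im=cv2.imread('pics/t5.png')
f=vision.grab_frame('top')
def pr(p):
    c=np.array(f['R'])@np.array(p)+np.array(f['t']); return np.array([f['fx']*c[0]/c[2]+f['cx'],f['fy']*c[1]/c[2]+f['cy']])
x0,y0,s=225,130,8
for a in [0.,.05]: 
    px=np.array([np.cos(a),-np.sin(a)]); py=np.array([np.sin(a),np.cos(a)])
    e=[pr([*cup2w(np.array([-.077,.118])-.054*px-k*py),.1655]) for k in (.016,.116)]; print(a,e)
    if a==0: E=e
c=cv2.resize(im[y0:y0+60,x0:x0+100],None,fx=s,fy=s,interpolation=cv2.INTER_NEAREST)
cv2.line(c,*[tuple(((p-[x0,y0]+.5)*s).astype(int).tolist()) for p in E],(0,255,0),1)
Q=[pr([*cup2w(q),.192]) for q in [(-.075,-.13),(-.075,.13),(.075,.13),(.075,-.13)]]
cv2.polylines(c,[((np.array(Q)-[x0,y0]+.5)*s).astype(np.int32)],True,(0,0,255),1)
cv2.imwrite('pics/t5c.png',c)
```

```text
0.0 [array([255.22046741, 171.27070434]), array([284.56263278, 168.06528792])]
0.05 [array([254.44514256, 171.57215769]), array([283.9261689 , 169.82804721])]
```

View pics/t5c.png

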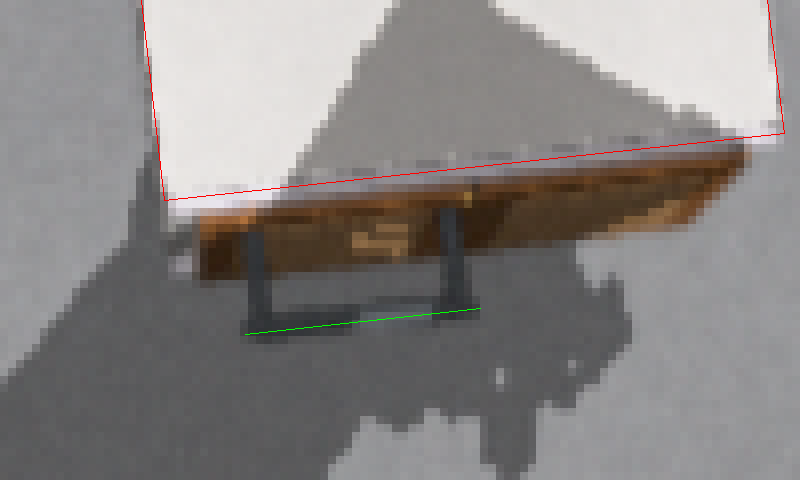

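The predicted handle line (green) lies on the bar to within about 1 px, so I'll move the shut fingers over the gap.

step_arm --deltas '[{"grip": -1, "slide": [4, 0, 1.1], "twist": [0, 0, 0]}, {"grip": -1, "slide": [8, 0, 2.2], "twist": [0, 0, 0]}, {"grip": -1, "slide": [12, 0, 3.3], "twist": [0, 0, 0]}, {"grip": -1, "slide": [16, 0, 4.4], "twist": [0, 0, 0]}, {"grip": -1, "slide": [20, 0, 5.5], "twist": [0, 0, 0]}, {"grip": -1, "slide": [23, 0, 6.2], "twist": [0, 0, 0]}, {"grip": -1, "slide": [24.4, 0, 6.6], "twist": [0, 0, 0]}, {"grip": -1, "slide": [24.4, 0, 6.6], "twist": [0, 0, 0]}]'

```text
clock: 8.0
tool_pos: [0.6967, -0.0687, 0.2234]
tool_rot: [[0.992, -0.001, -0.125], [0.125, 0.001, 0.992], [-0.001, -1.0, 0.001]]
contact_force: [0.3, 0.4, -0.4]
width: -0.0002
```

Run:
```python
from h import *
f=shot('wrist','w6.png')
s=monitor.state(); print(s['clock'],s['tool_pos'],s['contact_force'])
W=cup2w([-.077-.031,.118-.066]);print(W,to([*W,.155],97.5,s))
for l in ['door_hinge','door_handle']:
    for d in vision.landmark_of('wrist',l)[:3]: print(l,d['p'],w(f,d['position']))
```

```text
8.05 [ 0.69577794 -0.06923695  0.22379186] [ 0.44488265  0.23898573 -0.10882824]
[ 0.69613659 -0.0695417 ] (array([ 0.04,  6.88, -0.04]), array([-0. , -0.4, -0.1]))
door_hinge 0.83 [ 0.71817114 -0.00270022  0.1632945 ]
door_handle 0.95 [ 0.67393652 -0.07363566  0.16296065]
```

View pics/w6.png

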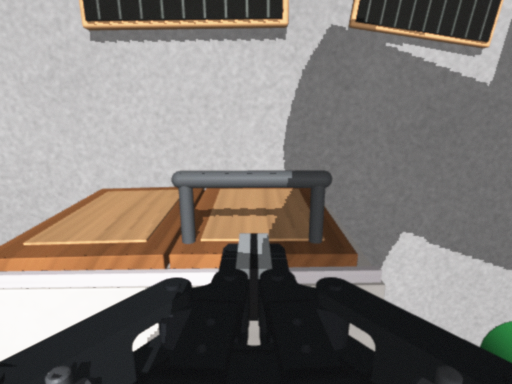

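The wrist view shows the bar at row 178, columns 173 to 331, with the fingers centred between the studs. The network's handle position agrees with the model to 1 mm. Going down.

step_arm --deltas '[{"grip": -1, "slide": [0, 2, 0], "twist": [0, 0, 0]}, {"grip": -1, "slide": [0, 4, 0], "twist": [0, 0, 0]}, {"grip": -1, "slide": [0, 5.5, 0], "twist": [0, 0, 0]}, {"grip": -1, "slide": [0, 6.8, 0], "twist": [0, 0, 0]}, {"grip": -1, "slide": [0, 6.8, 0], "twist": [0, 0, 0]}]'

```text
clock: 8.65
tool_pos: [0.6947, -0.0697, 0.1552]
tool_rot: [[0.992, -0.002, -0.123], [0.123, 0.001, 0.992], [-0.002, -1.0, 0.001]]
contact_force: [-0.0, -0.6, 0.6]
width: -0.0005
```

Run:
```python
from h import *
s=monitor.state(); print(s['clock'],s['tool_pos'],s['contact_force'])
for a,dx in [(0,-.038),(.1,-.038),(.2,-.039),(.3,-.039),(.4,-.039),(.5,-.039),(.6,-.039),(.7,-.039),(.8,-.039)]:
    px=np.array([np.cos(a),-np.sin(a)]); py=np.array([np.sin(a),np.cos(a)])
    W=cup2w(np.array([-.077,.118])+dx*px-.066*py); az=97.5-np.degrees(a)
    print(a,*to([*W,.155],az,s))
```

```text
8.65 [ 0.69474972 -0.06969476  0.15516606] [-0.03233032 -0.62093503  0.56749981]
0 [-0.56  0.02 -0.01] [-0.  -0.4 -0.1]
0.1 [-1.2   0.02  0.4 ] [-0.   5.3 -0.1]
0.2 [-1.9   0.02  0.89] [-0.  11.  -0.1]
0.3 [-2.45  0.02  1.43] [-0.  16.8 -0.1]
0.4 [-2.94  0.02  2.02] [-0.  22.5 -0.1]
0.5 [-3.37  0.03  2.65] [-0.  28.2 -0.1]
0.6 [-3.73  0.03  3.33] [-0.  34.  -0.1]
0.7 [-4.02  0.03  4.03] [-0.  39.7 -0.1]
0.8 [-4.25  0.03  4.77] [ 0.  45.4 -0.1]
```

step_arm --deltas '[{"grip": -1, "slide": [-0.6, 0, 0], "twist": [0, 0, 0]}, {"grip": -1, "slide": [-0.9, 0, 0.2], "twist": [0, 2.5, 0]}, {"grip": -1, "slide": [-1.2, 0, 0.4], "twist": [0, 5.3, 0]}, {"grip": -1, "slide": [-1.5, 0, 0.6], "twist": [0, 8, 0]}, {"grip": -1, "slide": [-1.9, 0, 0.9], "twist": [0, 11, 0]}, {"grip": -1, "slide": [-2.2, 0, 1.2], "twist": [0, 14, 0]}, {"grip": -1, "slide": [-2.5, 0, 1.4], "twist": [0, 16.8, 0]}, {"grip": -1, "slide": [-2.5, 0, 1.4], "twist": [0, 16.8, 0]}]'

```text
clock: 9.45
tool_pos: [0.6692, -0.0584, 0.1583]
tool_rot: [[0.985, 0.003, 0.17], [-0.17, 0.0, 0.985], [0.002, -1.0, 0.001]]
contact_force: [2.3, 1.9, 0.3]
width: 0.0001
```

Run:
```python
from h import *
f=shot('wrist','w7.png')
s=monitor.state(); print(s['clock'],s['tool_pos'],s['contact_force'])
for l in ['door_hinge','door_handle']:
    for d in vision.landmark_of('wrist',l)[:2]: print(l,d['p'],w(f,d['position']))
for a,dx in [(x,-.039) for x in (.3,.4,.5,.6,.7,.8,.9)]:
    px=np.array([np.cos(a),-np.sin(a)]); py=np.array([np.sin(a),np.cos(a)])
    W=cup2w(np.array([-.077,.118])+dx*px-.066*py); az=97.5-np.degrees(a)
    print(a,*to([*W,.155],az,s))
```

```text
9.5 [ 0.66921604 -0.058669    0.15821056] [2.19280094 1.26931392 0.72219743]
door_handle 0.94 [ 0.65471763 -0.05568422  0.16369933]
0.3 [-0.05  0.32  0.  ] [-0.   0.   0.1]
0.4 [-0.69  0.32  0.42] [-0.   5.7  0.1]
0.5 [-1.29  0.32  0.91] [-0.  11.5  0.1]
0.6 [-1.83  0.32  1.45] [-0.  17.2  0.1]
0.7 [-2.32  0.32  2.04] [-0.  22.9  0.1]
0.8 [-2.74  0.32  2.68] [-0.  28.6  0.1]
0.9 [-3.1   0.32  3.36] [-0.1 34.4  0.1]
```

View pics/w7.png

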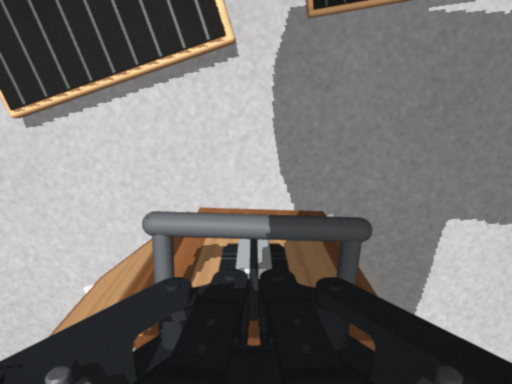

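The door is following, with the bar level at row 226 in the wrist view. I'll continue along the arc.

step_arm --deltas '[{"grip": -1, "slide": [-0.4, 0.2, 0.2], "twist": [0, 3, 0]}, {"grip": -1, "slide": [-0.7, 0.3, 0.4], "twist": [0, 5.7, 0]}, {"grip": -1, "slide": [-1.3, 0.3, 0.9], "twist": [0, 11.5, 0]}, {"grip": -1, "slide": [-1.8, 0.3, 1.4], "twist": [0, 17.2, 0]}, {"grip": -1, "slide": [-2.3, 0.3, 2.0], "twist": [0, 22.9, 0]}, {"grip": -1, "slide": [-2.7, 0.3, 2.7], "twist": [0, 28.6, 0]}, {"grip": -1, "slide": [-3.1, 0.3, 3.4], "twist": [0, 34.4, 0]}, {"grip": -1, "slide": [-3.1, 0.3, 3.4], "twist": [0, 34.4, 0]}]'

```text
clock: 10.4
tool_pos: [0.6441, -0.0197, 0.1545]
tool_rot: [[0.717, 0.001, 0.697], [-0.697, -0.0, 0.717], [0.0, -1.0, 0.0]]
contact_force: [-0.2, -1.5, -0.0]
width: 0.0
```

Run:
```python
from h import *
f=shot('wrist','w8.png')
s=monitor.state(); print(s['clock'],s['tool_pos'],s['contact_force'],s['qpos'])
for l in ['door_hinge','door_handle']:
    for d in vision.landmark_of('wrist',l)[:2]: print(l,d['p'],w(f,d['position']))
for a,dx in [(x,-.039) for x in (.9,1,1.1,1.2,1.3,1.4,1.45)]:
    px=np.array([np.cos(a),-np.sin(a)]); py=np.array([np.sin(a),np.cos(a)])
    W=cup2w(np.array([-.077,.118])+dx*px-.066*py); az=97.5-np.degrees(a)
    print(a,*to([*W,.155],az,s))
```

```text
10.45 [ 0.64410375 -0.02001156  0.15419435] [-0.32493251  0.29271834 -0.01600228] [-1.50517174e-01  3.32973263e-01  1.38557701e+00 -7.33585333e-06
  1.42294354e+00 -9.54419069e-01]
door_handle 0.64 [ 0.63453714 -0.00581115  0.16187925]
0.9 [ 0.04 -0.08 -0.01] [-0.   0.1  0. ]
1 [-0.6  -0.08  0.41] [-0.   5.9  0. ]
1.1 [-1.19 -0.08  0.9 ] [-0.  11.6  0. ]
1.2 [-1.73 -0.08  1.44] [-0.  17.3  0. ]
1.3 [-2.22 -0.08  2.04] [-0. 23.  0.]
1.4 [-2.64 -0.08  2.67] [-0.  28.8  0. ]
1.45 [-2.83 -0.08  3.01] [-0.  31.6  0. ]
```

View pics/w8.png

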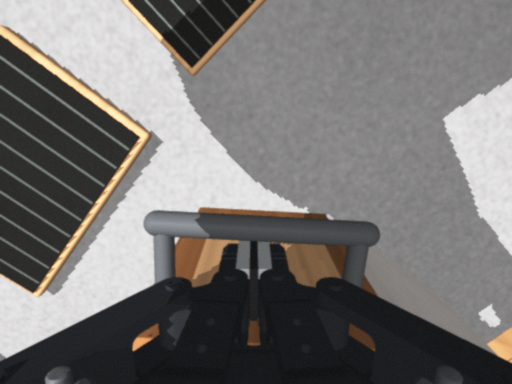

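step_arm --deltas '[{"grip": -1, "slide": [-0.3, 0, 0.2], "twist": [0, 3, 0]}, {"grip": -1, "slide": [-0.6, 0, 0.4], "twist": [0, 5.9, 0]}, {"grip": -1, "slide": [-1.2, 0, 0.9], "twist": [0, 11.6, 0]}, {"grip": -1, "slide": [-1.7, 0, 1.4], "twist": [0, 17.3, 0]}, {"grip": -1, "slide": [-2.2, 0, 2.0], "twist": [0, 23, 0]}, {"grip": -1, "slide": [-2.6, 0, 2.6], "twist": [0, 28, 0]}, {"grip": -1, "slide": [-2.6, 0, 2.6], "twist": [0, 28, 0]}]'

```text
clock: 11.25
tool_pos: [0.6437, 0.015, 0.1537]
tool_rot: [[0.306, -0.001, 0.952], [-0.952, -0.003, 0.306], [0.003, -1.0, -0.002]]
contact_force: [-0.7, -11.9, -0.6]
width: -0.0003
```

Run:
```python
from h import *
f=shot('wrist','w9.png')
s=monitor.state(); print(s['clock'],s['tool_pos'],s['contact_force'])
for l in ['door_hinge','door_handle']:
    for d in vision.landmark_of('wrist',l)[:2]: print(l,d['p'],w(f,d['position']))
for a in (1.2,1.25,1.3,1.35,1.4):
    px=np.array([np.cos(a),-np.sin(a)]); py=np.array([np.sin(a),np.cos(a)])
    print(a,cup2w(np.array([-.077,.118])-.054*px-.066*py))
```

```text
11.3 [0.64366679 0.01501928 0.15366166] [ -0.44453903 -10.41961593   0.58602977]
door_handle 0.77 [0.64053548 0.03187714 0.15821489]
door_handle 0.74 [ 0.49949809 -0.16063627  0.01780644]
1.2 [0.63442064 0.01554518]
1.25 [0.63530535 0.01971574]
1.3 [0.63639739 0.02383686]
1.35 [0.63769404 0.02789825]
1.4 [0.63919205 0.03188976]
```

View pics/w9.png

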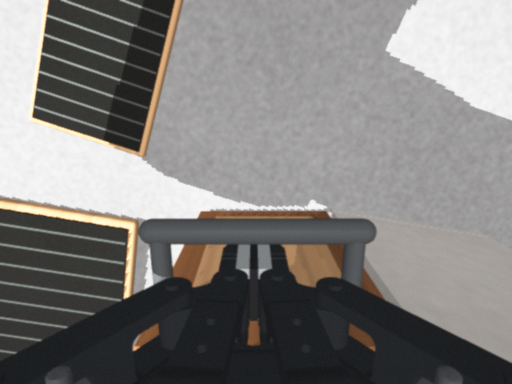

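The door is at its stop: the force is about 11 N and the handle sits at the 1.40 rad position. I'll back off within the gap and lift out.

step_arm --deltas '[{"grip": -1, "slide": [0.4, 0, 0], "twist": [0, 0, 0]}, {"grip": -1, "slide": [0.6, 0, 0], "twist": [0, 0, 0]}, {"grip": -1, "slide": [0.6, -1, 0], "twist": [0, 0, 0]}, {"grip": -1, "slide": [0.6, -4, 0], "twist": [0, 0, 0]}, {"grip": -1, "slide": [0.6, -8, 0], "twist": [0, 0, 0]}, {"grip": -1, "slide": [0.6, -12, 0], "twist": [0, 0, 0]}, {"grip": -1, "slide": [0.6, -15, 0], "twist": [0, 0, 0]}, {"grip": -1, "slide": [0.6, -15, 0], "twist": [0, 0, 0]}]'

```text
clock: 12.2
tool_pos: [0.6462, 0.0111, 0.3096]
tool_rot: [[0.308, 0.007, 0.951], [-0.951, -0.0, 0.308], [0.003, -1.0, 0.007]]
contact_force: [0.5, -0.2, -0.2]
width: 0.0001
```

Run:
```python
from h import *
f=board('t10.png')
for d in vision.landmark_of('top','door_handle')[:3]: print('top handle',d['p'],w(f,d['position']))
f=shot('wrist','w10.png')
s=monitor.state(); print(s['clock'],s['tool_pos'],s['contact_force'])
for l in ['door_hinge','door_handle']:
    for d in vision.landmark_of('wrist',l)[:2]: print(l,d['p'],w(f,d['position']))
im=cv2.imread('pics/t10.png'); cv2.imwrite('pics/t10c.png',cv2.resize(im[90:270,190:410],None,fx=3.2,fy=3.2))
```

```text
board 0.88 [ 0.498 -0.162 -0.001] cup [-0.317 -0.014]
board 0.88 [ 0.498  0.077 -0.   ] cup [-0.285  0.223]
board_top 0.71 [ 0.498 -0.161  0.018] cup [-0.317 -0.013]
board_top 0.62 [0.497 0.082 0.012] cup [-0.286  0.228]
top handle 0.65 [0.64196639 0.03300294 0.15881258]
top handle 0.24 [ 0.61050539  0.46630718 -0.00168639]
12.45 [0.6452042  0.01107219 0.30281279] [0.64781079 1.06337871 0.64789429]
door_hinge 0.71 [ 0.7172009  -0.00467322  0.16161274]
door_handle 0.74 [0.63993023 0.03097262 0.16048679]
door_handle 0.29 [ 0.49830357 -0.16099337  0.0032513 ]
```

View pics/t10c.png

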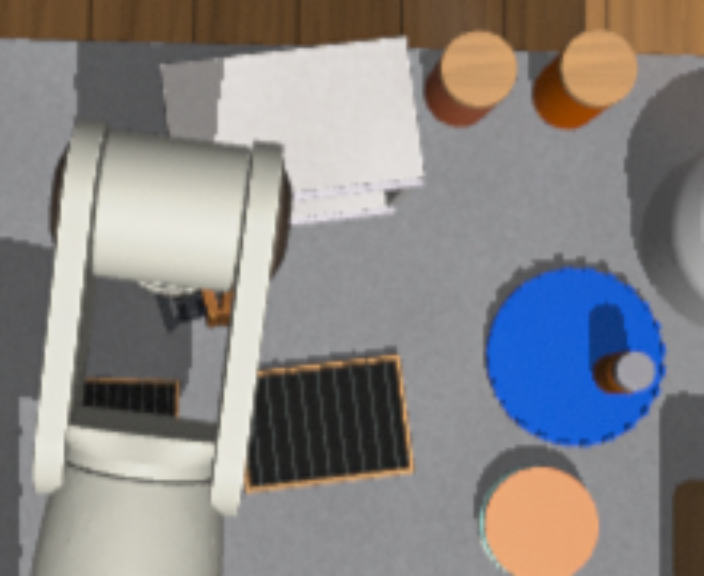

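View pics/w10.png

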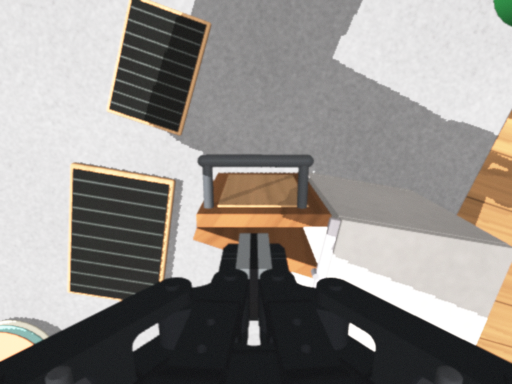

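The door is folded open at about 1.4 rad, the board is at (-0.317, -0.013) and square, and the tool is clear of everything. I'll hand it in.

```bash
python3 -c "
from h import *
print(ctrl.sign_off()); print(monitor.state()['clock'])"
```

```text
the job is handed in; nothing more can be done
None
the job is handed in; nothing more can be done
```

The board is dragged back clear of the door, the door is folded fully open, and the job is handed in at about 12.5 s of the 59 s allowed. The sign-off reports no verdict, so the figures below are my own last measurements.

- **Board:** I pressed on it with about 9 to 17 N and dragged it about 13 cm straight back while the door was shut. Its centre is now at about x = -0.317, y = -0.013 in the cupboard frame, which leaves about 158 mm of bare table to the shut door's face. It looks flat and square, and it did not move while the door was opened.
- **Door:** I hooked it open with shut fingers behind the bar handle until it met its stop, where the force reached about 12 N. After letting go, the handle measured (0.640, 0.031) and (0.642, 0.033) in two cameras. The prediction for 1.40 rad is (0.639, 0.032).
- **Clearance:** I saw no contact between door and board, and the arm never came near the bystanders. The gripper finished about 30 cm above the table, touching nothing.

The networks sometimes gave false handle or board positions, such as the small look-alike board. I threw those out against the pictures and the known sizes, and no other checks disagreed.

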